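# Check in a specimen pot and tighten its slip-clutch cap

## Task

Pick up the square specimen pot by its body, not by its loose cap, set it between the two cheeks of the check-in stand and, while holding it, push it down until the stand's sprung pad is fully depressed. Then let go, take the pot by its round cap and screw the cap clockwise (seen from above) until the cap's clutch clearly slips; stop at this first slip, let go and leave the pot standing there. Leave the other things where they are.

Things in the scene. Friction and masses are not known exactly. Their poses are not given: they have to be found in the camera images.
- pot_center (a point): Centre of the specimen pot, half-way up (42 mm above its underside), z up, x and y square to its sides. White plastic, about 0.2 kg, 84 mm tall: a square body 56 x 56 mm, 54 mm tall, with a ribbed round cap on top. It stands upright in a row with a round jar and a tall bottle, in any of the three places. Its body is gripped across two opposite sides.
- cap_mid (a point): Centre of the pot's cap, on its axis, 70 mm above the pot's underside; turns with the cap's shell. Cap: 46 mm diameter, 28 mm tall (56 to 84 mm above the underside). On its top a dark bar on the core and a dark dash on the shell are in line until the clutch slips. The cap does not rise or sink as it is turned.
- cap (a joint): Slip of the cap's clutch, rad: turn of the shell against the core (the screw); 0 at the start, clockwise from above positive. Shell and core turn together with light drag (0.04 N m) for 0.4 to 1.1 rad until the screw is tight; then the clutch slips at about 0.2 N m and this value grows. 0.1 is a clear slip; beyond 0.8 is no longer the first slip. Turned the other way it would slip too (negative).
- stand_seat (a point): Centre of the top of the stand's pad when up, 40 mm above the table: the pot's underside rests here. Axes of the stand: z up; two cheeks at +x and -x; the +y and -y sides are open, so the pot is set in with the fingers on its +y and -y sides, its sides square to the stand.
- stand_block (a point): Centre of the underside of the stand, same axes: a fixed grey block 100 (x) x 120 (y) x 30 mm with a black rubber pad 55 x 55 mm. The steel cheeks are 60 mm apart, 64 mm long in y, rise 23 mm above the pad and flare outwards over the next 8 mm; they keep the pot from turning.
- pad (a joint): How far the sprung pad is pressed down, m: 0 up, 0.007 fully depressed. It starts to yield at about 4 N and needs about 9 N at the bottom; the pot's weight alone does not move it, and it comes up again when let go.
- round_pot: round white screw jar with smooth lid, 54 mm diameter, 75 mm tall, standing in the row with the pot; a bystander; origin at the centre of its underside.
- tall_bottle: tall round white bottle, 48 mm diameter, 130 mm tall, standing in the row with the pot; a bystander; origin at the centre of its underside.
- cake_box: yellow card cake box with window, 130 x 130 x 90 mm, at the back; a bystander; origin at the centre of its underside.
- dish: round steel bowl, 110 mm across, 40 mm tall, at the back left; a bystander; origin at the centre of its underside.
- tape_roll: roll of paper tape lying flat, 84 mm across, 19 mm tall; a bystander; origin at the centre of its underside.
- mug: white mug, 80 mm across, 90 mm tall, at the back; a bystander; origin at the centre of its underside.
Things that resemble listed ones, but are neither listed nor needed, are in the scene too. What is shaped like the part that bears stand_seat but pink is not meant.

How it is judged:
By the outcome, as a careful person would: the job done as asked, in the order asked, and still so for the second after the job is handed in, with the robot touching nothing.
It also fails if it takes over 64 s, if anything falls off the work surface, if the arm or the gripper's body presses on something with over 40 N, if the wrist force passes 120 N, or if a joint passes its speed limit or range.

## Robot

A 6-joint arm with a two-finger parallel gripper is mounted at the origin on the work surface. World frame = base frame: x ahead of the robot, y to its left, z up, the work surface at z = 0. Lengths are in m, angles in rad, forces in N, time in s.
With the tool pointing down it reaches from about 0.25 to 0.775 m from the base axis. Payload 4 kg.
Tool frame: the origin (TCP) lies on the mounting face of the last link; the fingertips stand 173 mm ahead of it and the grasp point (between the pads) lies 155 mm ahead of it (hold_point_z is the distance from the TCP to the grasp point, in m); z points along the fingers, y is the line along which they close (so a half turn about z gives the same grasp; the last joint's range is limited). The gripper opens to 85 mm and grips with 20 to 120 N. Pads are 22 mm wide; open, the fingers measure 114 mm over their backs; the gripper's body (76 mm by 85 mm) begins 54 mm behind the grasp point. The pads swing forward as they close: fully open they stand 13 mm farther back than shut.
Start: joints at [-1.422, 0.087, 1.371, -0, 1.684, -0.103], TCP at [0.137, -0.533, 0.405] pointing down, gripper open.
Joint ranges: [-3.1, 3.1], [-0.76, 2.03], [0.27, 2.55], [-1.08, 4.22], [0.17, 2.65], [-2.57, 2.57]. Speed limits (rad/s): [2.79, 2.79, 3.14, 3.14, 3.14, 3.14].

## Interface

Orientations are given as [roll, pitch, yaw] about the fixed x, y, z axes, in that order (R = Rz(yaw) Ry(pitch) Rx(roll)).
In Python, from cell import get_obs, snapshot, calibration, job_done, hold_point_z gives the robot as it stands.
- The arm moves only by the tool play_rows, never from a script. Its argument "moves" is a list of rows, each a list of 7 numbers: the shift along the tool's x, y, z each as a share of 0.02 m, from -1 to 1, then the turn, a rotation vector about the tool's x, y, z each as a share of 4 degrees, from -1 to 1, then the gripper's target within -1 to 1 (fully open at 1, half-way at 0, shut at -1). In form: [[x, y, z, ax, ay, az, gripper], ...]. A call has exactly 8 rows; each row shifts and turns the commanded pose from where the row before left it, along the tool's axes as they then stand; what a row does not reach is not made up. A row lasts 1/10 s, in which the tool goes at most 50 mm and 8.59 degrees, less where a joint would pass 70% of its speed; a pose out of reach is approached as far as the arm can. A call with a number of a shift or a turn outside -1 to 1 is refused whole. A call with a gripper value outside its range is refused whole. The fingers move at their own pace and stop on an object; "grip_force" is the grip in N (left out, the last holds). Time passes only in rows, so rows that do not move let the fingers close, or fill a call up. It gives the time, the measured TCP pose, the force, the opening and the grip force at its end, in the units of the state.
- get_obs(): the state, without advancing time (a new reading comes with each control period).
- snapshot(name): name is "side" or "top" or "wrist"; returns the picture (480x640x3 uint8, red, green, blue); there is no depth.
- calibration(name): a dict with "mtx" (3x3 intrinsics, pixels), "rvec" (rotation vector, rad) and "tvec" (3), from world to camera coordinates, as OpenCV has them. Camera axes: x right, y down, z forward; pixel columns grow to the right and rows downward; lengths in m; the calibration is good to about 2 mm. A picture is of the moment at which its call begins: read the wrist's pose just before it. calibration takes no time and is no camera call; for the wrist camera it gives the pose at the moment of the call.
- job_done(): hands the job in; it is judged then, once.
The state is a dict: "clock": time; "joint_positions": joint angles; "joint_velocities": joint speeds; "joint_torque": joint torques, N m; "ee_pos": TCP position; "ee_rot": TCP orientation; "force": force on the tool from outside, world axes, zero at the start; "ft_torque": the same for the moment, N m; "finger_gap": finger opening in m; "grasp_force": force on a finger pad.
Only numpy, scipy, OpenCV 4.12 (cv2) and the standard library are available. Lean on these libraries where they do the work, as an engineer would, in place of code of your own. Each camera call takes 0.05 s, during which the arm holds its last target. There are 200 camera calls.

## Working session

There is one attempt and no reset: what is moved stays moved. The work goes in short steps, Python scripts to look and compute and a tool call to move; the robot and the scene stay as the last step left them, time stands still between calls to the robot, and variables do not carry over. Pictures are saved under pics/ and viewed, at most 10 in all, crops included, and the job is handed in when it is done.

Besides the shell and the picture viewer there is one more tool, called by a JSON object that holds its "name" and its "arguments". play_rows: Moves the arm, as the interface text tells. Its arguments: {"type":"object","properties":{"moves":{"type":"array"},"grip_force":{"type":"number"}},"required":["moves"]}

```bash
ls; mkdir -p pics; python3 - <<'E'
from cell import *
import cv2,numpy as np
o=get_obs();print(o, hold_point_z)
a=[]
for n in("side","top"):
    p=snapshot(n)[:,:,::-1];cv2.imwrite(f"pics/{n}0.png",p);c=calibration(n);print(n,c['mtx'].tolist(),c['rvec'],c['tvec'])
E
```

```text
pics
{'clock': 0.0, 'joint_positions': array([-1.42210545e+00,  8.79626145e-02,  1.37227981e+00,  3.61839463e-06,
        1.68356821e+00, -1.03114603e-01]), 'joint_velocities': array([ 2.98216952e-04,  3.84385916e-04,  6.97121333e-05, -9.41336532e-04,
       -8.66706072e-04, -8.75259552e-04]), 'joint_torque': array([ 7.54327139e-04, -3.51867163e+01, -3.13271892e+01, -2.94395250e-05,
        1.09111975e-02, -2.51729347e-06]), 'ee_pos': array([ 0.13700572, -0.53254708,  0.40352155]), 'ee_rot': array([-3.13938682e+00, -2.31878562e-04,  2.51805630e-01]), 'force': array([-0.34451335,  0.0204851 ,  0.3308525 ]), 'ft_torque': array([-0.02126241,  0.00337682,  0.02068287]), 'grasp_force': 0.0, 'finger_gap': 0.08511520038580753} 0.1547
side [[447.82663703898544, 0.0, 322.4248727012909], [0.0, 447.82663703898544, 238.89597276032143], [0.0, 0.0, 1.0]] [ 0.50198216 -2.62933978  1.34456242] [0.55633673 0.19200806 0.79872094]
top [[529.4008599008905, 0.0, 310.71857348785903], [0.0, 529.4008599008905, 254.17902705200044], [0.0, 0.0, 1.0]] [ 2.21015615 -2.15099289  0.12929593] [-0.00841106  0.58870526  1.04659533]
```

View pics/top0.png

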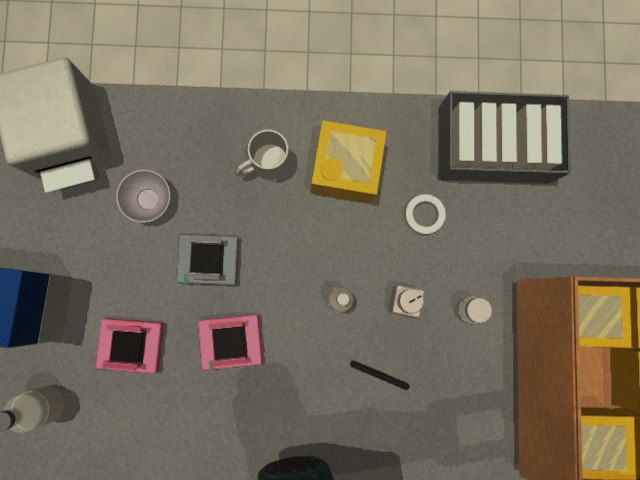

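View pics/side0.png

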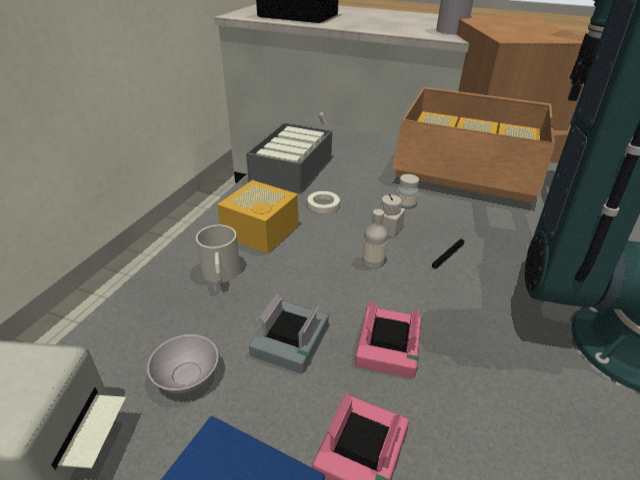

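The top view shows the three candidates in the row: bottle (342,300), pot (409,300) and jar (475,310). The pot is the one with the square body and the bar on its cap. The stands are grey (207,260) and two pink ones at (130,346) and (230,342); the grey one fits. I'll confirm with an enlarged crop.

```bash
python3 - <<'E'
import cv2,numpy as np
p=cv2.imread("pics/top0.png")
a=cv2.resize(p[225:295,167:247],None,fx=5,fy=5,interpolation=cv2.INTER_CUBIC)
b=cv2.resize(p[265:335,369:449],None,fx=5,fy=5,interpolation=cv2.INTER_CUBIC)
cv2.imwrite("pics/crop.png",np.hstack([a,b]))
E
```

```text
(no output)
```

View pics/crop.png

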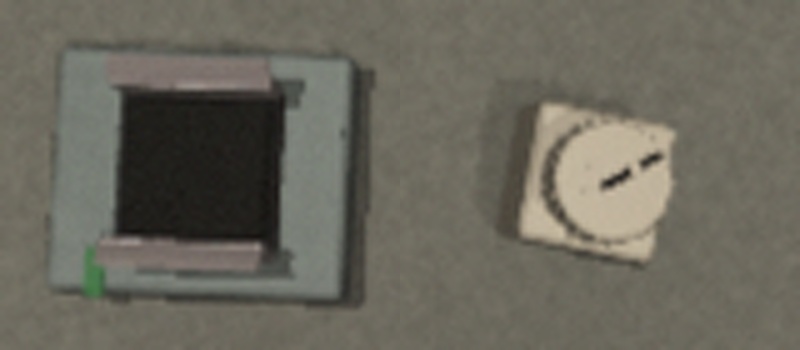

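The left crop is the grey stand: its block corners are about (65,47), (352,60), (343,300), (50,290), with the cheeks at top and bottom, so its x axis is close to world x. The right crop is the pot: its body corners are about (543,102), (676,128), (648,265), (520,240), and the bar and dash are in line.

```bash
cat > h.py <<'E'
import numpy as np,cv2
from scipy.spatial.transform import Rotation as R
from cell import *
def ray(n,uv,z,c=None):
    c=c or calibration(n);M=cv2.Rodrigues(np.array(c['rvec'],float))[0];t=np.array(c['tvec'],float).ravel()
    C=-M.T@t;d=(M.T@np.linalg.inv(c['mtx'])@np.c_[np.array(uv,float),np.ones(len(uv))].T).T
    return (C+d*((z-C[2])/d[:,2])[:,None])[:,:2]
def proj(n,P,c=None):
    c=c or calibration(n);return cv2.projectPoints(np.array(P,float),np.array(c['rvec']),np.array(c['tvec']),c['mtx'],None)[0][:,0]
def fit(P,w,h):  # corners in image order TL TR BR BL (TL=+x,+y); x-size h, y-size w
    m=np.array([[h,w],[h,-w],[-h,-w],[-h,w]])/2;c=P.mean(0);q=P-c
    a=np.arctan2((m[:,0]*q[:,1]-m[:,1]*q[:,0]).sum(),(m*q).sum())
    return c,a,np.linalg.norm(P-np.roll(P,-1,0),axis=1)
def toolmove(target,yaw):
    "target grasp-point xyz (tool down, yaw) -> shift in tool axes & turn"
    o=get_obs();Rc=R.from_euler('xyz',o['ee_rot']);T=R.from_euler('xyz',[np.pi,0,yaw])
    tcp=np.array(target)-T.apply([0,0,hold_point_z])
    return Rc.inv().apply(tcp-o['ee_pos']),np.degrees((Rc.inv()*T).as_rotvec())
E
python3 - <<'E'
from h import *
S=np.array([[65,47],[352,60],[343,300],[50,290]])/5+[167,225]-.4
B=(np.array([[543,102],[676,128],[648,265],[520,240]])-[400,0])/5+[369,265]-.4
s=fit(ray("top",S,.03),.12,.1);b=fit(ray("top",B,.054),.056,.056);print(s,b)
print(ray("top",[[342,299],[476,310]],.1))
print(toolmove([*b[0],.16],b[1]),toolmove([*s[0],.16],s[1]))
o=get_obs();c=calibration("wrist");M=cv2.Rodrigues(np.array(c['rvec']))[0];C=-M.T@np.array(c['tvec']).ravel()
Rc=R.from_euler('xyz',o['ee_rot']);print(Rc.inv().apply(C-o['ee_pos']),Rc.inv().apply(M[2]),c['mtx'])
E
```

```text
(array([0.57223816, 0.21639318]), np.float64(-0.008766248164002238), array([0.11614167, 0.09737748, 0.11743392, 0.09848581])) (array([ 0.49817249, -0.18636079]), np.float64(-0.17109804165724385), array([0.05368538, 0.05523599, 0.05139351, 0.05521404]))
[[ 0.49857955 -0.05218459]
 [ 0.48455079 -0.30614118]]
(array([ 0.43600793, -0.24514354,  0.08952178]), array([-1.17352043e-01,  1.22178511e-02,  2.42276920e+01])) (array([ 0.60806639, -0.61675051,  0.09031472]), array([-1.17411206e-01,  2.65079291e-03,  1.49267686e+01]))
[ 0.06550587 -0.00016931  0.03109705] [-2.58773862e-01  5.29898892e-04  9.65937787e-01] [[363.06106766   0.         323.42893561]
 [  0.         363.06106766 241.20849446]
 [  0.           0.           1.        ]]
```

{"name": "play_rows", "arguments": {"moves": [[0,-1,0,0,0,1,1],[0,-1,0,0,0,1,1],[0.3,-1,0,0,0,1,1],[0.5,-1,0,0,0,1,1],[1,-1,0,0,0,1,1],[1,-1,0,0,0,1,1],[1,-1,0,0,0,0,1],[1,-1,0,0,0,0,1]], "grip_force": 40}}

```text
clock: 0.9
ee_pos: [0.2304, -0.3815, 0.4043]
ee_rot: [-3.141, 0.0, -0.168]
force: [-0.1, -0.0, -0.5]
finger_gap: 0.0855
grasp_force: 0.0
```

```bash
python3 - <<'E'
from h import *
print(toolmove([.498,-.186,.16],-.171))
E
```

```text
(array([ 0.23128415, -0.23739278,  0.08961204]), array([-0.03072953,  0.018518  ,  0.1975539 ]))
```

{"name": "play_rows", "arguments": {"moves": [[1,-1,0,0,0,0,1],[1,-1,0,0,0,0,1],[1,-1,0,0,0,0,1],[1,-1,0,0,0,0,1],[1,-1,0,0,0,0,1],[1,-1,0,0,0,0,1],[1,-1,0,0,0,0,1],[1,-1,0,0,0,0,1]]}}

```text
clock: 1.7
ee_pos: [0.415, -0.2504, 0.4042]
ee_rot: [-3.141, 0.001, -0.167]
force: [0.2, -0.1, -0.7]
finger_gap: 0.0853
grasp_force: 0.0
```

{"name": "play_rows", "arguments": {"moves": [[0.9,-1,0,0,0,0,1],[0.9,-1,0,0,0,0,1],[0.9,-0.9,0,0,0,0,1],[0.9,-0.9,0,0,0,0,1],[0,0,0,0,0,0,1],[0,0,0,0,0,0,1],[0,0,0,0,0,0,1],[0,0,0,0,0,0,1]]}}

```text
clock: 2.5
ee_pos: [0.4972, -0.1889, 0.4047]
ee_rot: [3.141, 0.0, -0.168]
force: [0.2, -0.1, 0.9]
finger_gap: 0.0854
grasp_force: 0.0
```

```bash
cat >> h.py <<'E'
def shoot(f,n="wrist"):
    c=calibration(n);p=snapshot(n)[:,:,::-1];cv2.imwrite(f"pics/{f}.png",p);np.save(f"pics/{f}.npy",c,allow_pickle=True);return c
def load(f): return np.load(f"pics/{f}.npy",allow_pickle=True).item()
E
python3 - <<'E'
from h import *
print(get_obs()['ee_pos'],toolmove([.498,-.186,.16],-.171));c=shoot("w1");print(proj("wrist",[[.498,-.186,.054]],c))
E
```

```text
[ 0.49715212 -0.18893058  0.4046993 ] (array([ 0.00036345, -0.0030577 ,  0.08999833]), array([0.01687113, 0.01184966, 0.15077999]))
[[320.0170005  219.07776956]]
```

View pics/w1.png

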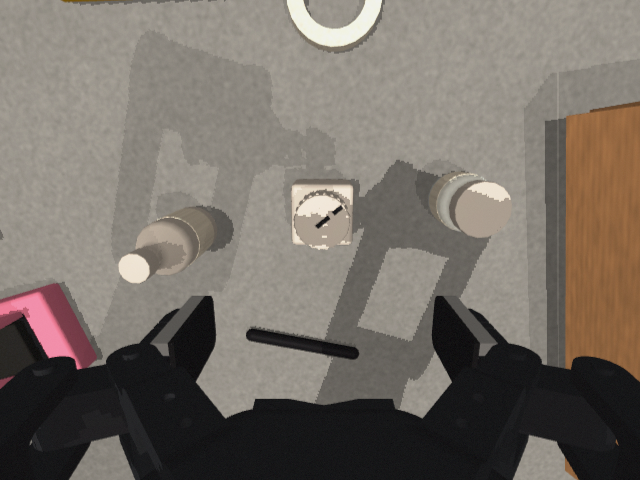

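The wrist view shows the pot square in the image, with body-top corners at about (292,184), (353,184), (354,247), (292,246). The jar is at (480,208) and the bottle at (170,245), and both are clear of the fingers.

```bash
python3 - <<'E'
from h import *
c=load("w1");P=ray("wrist",[[292,184],[353,184],[354,247],[292,246.5]],.054,c);print(fit(P,.056,.056),toolmove([*P.mean(0),.038],-.168))
E
```

```text
(array([ 0.50027434, -0.18888242]), np.float64(-0.16662229376644205), array([0.05334183, 0.05732068, 0.05673933, 0.0568152 ])) (array([ 0.003023  , -0.00062959,  0.21213149]), array([ 0.01848692, -0.00467744, -0.02309955]))
```

{"name": "play_rows", "arguments": {"moves": [[0.1,0,1,0,0,0,1],[0,0,1,0,0,0,1],[0,0,1,0,0,0,1],[0,0,1,0,0,0,1],[0,0,1,0,0,0,1],[0,0,1,0,0,0,1],[0,0,1,0,0,0,1],[0,0,0.6,0,0,0,1]]}}

```text
clock: 3.35
ee_pos: [0.4989, -0.1889, 0.251]
ee_rot: [-3.141, 0.002, -0.168]
force: [-0.2, -0.4, -0.1]
finger_gap: 0.0856
grasp_force: 0.0
```

{"name": "play_rows", "arguments": {"moves": [[0,0,0.6,0,0,0,1],[0,0,0.6,0,0,0,1],[0,0,0.6,0,0,0,1],[0,0,0.6,0,0,0,1],[0,0,0.6,0,0,0,1],[0,0,0,0,0,0,1],[0,0,0,0,0,0,-1],[0,0,0,0,0,0,-1]]}}

```text
clock: 4.15
ee_pos: [0.5001, -0.1888, 0.1934]
ee_rot: [3.141, -0.001, -0.167]
force: [-0.1, -0.1, -0.6]
finger_gap: 0.0589
grasp_force: 0.0
```

{"name": "play_rows", "arguments": {"moves": [[0,0,0,0,0,0,-1],[0,0,0,0,0,0,-1],[0,0,0,0,0,0,-1],[0,0,0,0,0,0,-1],[0,0,0,0,0,0,-1],[0,0,0,0,0,0,-1],[0,0,0,0,0,0,-1],[0,0,0,0,0,0,-1]]}}

```text
clock: 4.95
ee_pos: [0.5002, -0.1889, 0.1936]
ee_rot: [3.141, -0.002, -0.167]
force: [0.4, 0.3, 5.8]
finger_gap: 0.0557
grasp_force: 44.6
```

{"name": "play_rows", "arguments": {"moves": [[0,0,-0.5,0,0,0,-1],[0,0,-1,0,0,0,-1],[0,0,-1,0,0,0,-1],[0,0,-1,0,0,0,-1],[0,0,-1,0,0,0,-1],[0,0,-1,0,0,0,-1],[0,0,-1,0,0,0,-1],[0,0,-1,0,0,0,-1]]}}

```text
clock: 5.75
ee_pos: [0.4992, -0.1884, 0.3424]
ee_rot: [-3.141, 0.003, -0.167]
force: [-0.9, 0.4, -1.6]
finger_gap: 0.0557
grasp_force: 43.8
```

```bash
python3 - <<'E'
from h import *
print(get_obs()['force'],get_obs()['finger_gap'],toolmove([.572,.216,.19],-.009))
E
```

```text
[-0.89651971  0.36419585 -1.61303765] 0.055661952584751886 (array([ 0.00449729, -0.41092117, -0.00201571]), array([-0.04840221,  0.16977439, -9.05744757]))
```

{"name": "play_rows", "arguments": {"moves": [[0,0,-1,0,0,-0.5,-1],[0,-0.5,-0.3,0,0,-0.5,-1],[0.2,-1,0,0,0,-0.5,-1],[0.3,-1,0,0,0,-0.4,-1],[0.3,-1,0,0,0,-0.37,-1],[0.2,-1,0,0,0,0,-1],[0.2,-1,0,0,0,0,-1],[0.2,-1,0,0,0,0,-1]]}}

```text
clock: 6.55
ee_pos: [0.5331, -0.0584, 0.3669]
ee_rot: [-3.141, 0.004, -0.008]
force: [-0.1, -0.2, -2.1]
finger_gap: 0.0556
grasp_force: 43.8
```

{"name": "play_rows", "arguments": {"moves": [[0.2,-1,0,0,0,0,-1],[0.2,-1,0,0,0,0,-1],[0.2,-1,0,0,0,0,-1],[0.2,-1,0,0,0,0,-1],[0.2,-1,0,0,0,0,-1],[0.2,-1,0,0,0,0,-1],[0.2,-1,0,0,0,0,-1],[0.2,-1,0,0,0,0,-1]]}}

```text
clock: 7.35
ee_pos: [0.5663, 0.1012, 0.3669]
ee_rot: [3.141, 0.004, -0.007]
force: [0.3, -1.0, -1.4]
finger_gap: 0.0552
grasp_force: 43.8
```

```bash
python3 - <<'E'
from h import *
print(get_obs()['force'],get_obs()['finger_gap'],toolmove([.572,.216,.19],-.009))
E
```

```text
[ 0.31785896 -1.01933992 -1.40788751] 0.0552309401842741 (array([ 0.00495207, -0.11479406,  0.02212122]), array([0.008739  , 0.21289732, 0.08652616]))
```

{"name": "play_rows", "arguments": {"moves": [[0,0,0,0,0,0,-1],[0,0,0,0,0,0,-1],[0,0,0,0,0,0,-1],[0,0,0,0,0,0,-1],[0,0,0,0,0,0,-1],[0,0,0,0,0,0,-1],[0,0,0,0,0,0,-1],[0,0,0,0,0,0,-1]]}}

```text
clock: 8.15
ee_pos: [0.5668, 0.0996, 0.3688]
ee_rot: [3.142, -0.0, -0.009]
force: [0.2, -0.7, -1.5]
finger_gap: 0.0557
grasp_force: 43.8
```

```bash
python3 - <<'E'
from h import *
print(toolmove([.572,.216,.19],-.009));c=shoot("w2")
E
```

```text
(array([ 0.00415197, -0.11649074,  0.02407965]), array([ 0.0017245 , -0.00971253,  0.00704721]))
```

View pics/w2.png

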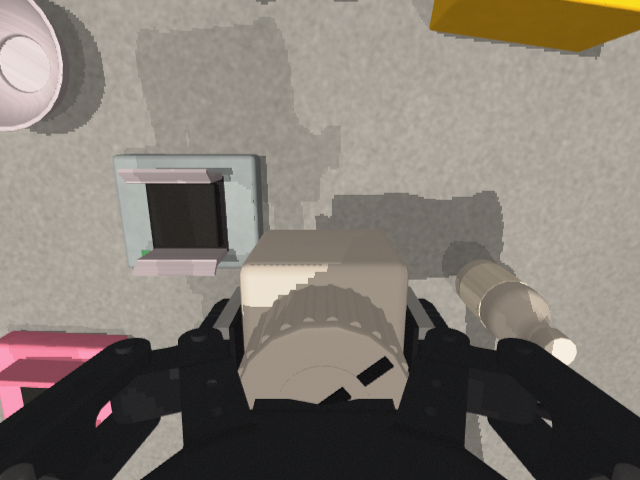

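The grey stand is at (190,210), with block-top corners around (114,157), (258,155), (264,268), (128,270). The pot's +x upper body edge is at row 264. I'll zoom in on the stand.

```bash
python3 - <<'E'
import cv2
p=cv2.imread("pics/w2.png")
cv2.imwrite("pics/crop2.png",cv2.resize(p[145:285,105:275],None,fx=4,fy=4,interpolation=cv2.INTER_CUBIC))
E
```

```text
(no output)
```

View pics/crop2.png

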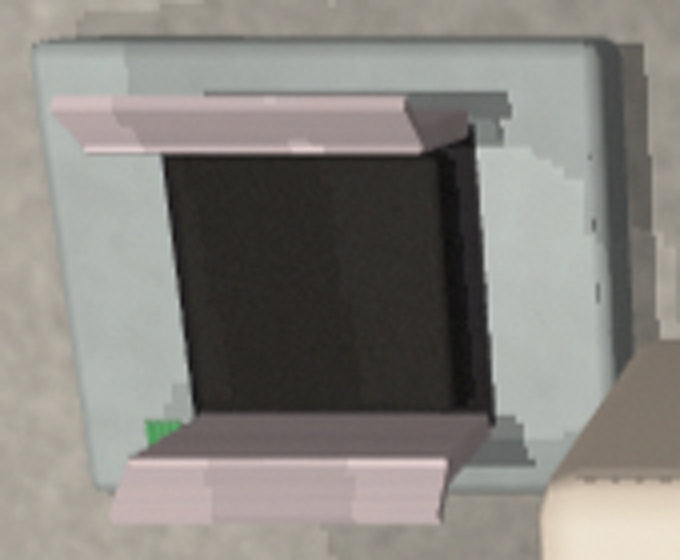

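```bash
python3 - <<'E'
from h import *
c=load("w2");q=lambda a:np.array(a)/4+[105,145]-.375
F=ray("wrist",q([[85,153],[425,153],[447,458],[130,458]]),.063,c);print(F,fit(F,.064,.06))
B=ray("wrist",q([[33,42],[594,42],[97,488]]),.030,c);print(B,(B[1]+B[2])/2)
# pot top body front edge: height above table = grasp z -.038+.054
o=get_obs();g=o['ee_pos']-[0,0,hold_point_z];z=g[2]-.038+.054;E=ray("wrist",[[243,264],[406,264]],z,c);print(g,E,E-g[:2])
E
```

```text
[[0.60541815 0.24756631]
 [0.60485495 0.18376308]
 [0.54480405 0.18473965]
 [0.54536426 0.24761515]] (array([0.57511035, 0.21592105]), np.float64(-0.008712400190290945), array([0.06380571, 0.06005885, 0.06287799, 0.06005391]))
[[0.62497241 0.27272602]
 [0.62395472 0.15706694]
 [0.52796408 0.27382287]] [0.5759594  0.21544491]
[0.56681986 0.09964102 0.21403942] [[0.59633015 0.12449627]
 [0.59587654 0.07361749]] [[ 0.02951029  0.02485525]
 [ 0.02905668 -0.02602353]]
```

{"name": "play_rows", "arguments": {"moves": [[0.1,-1,0,0,0,0,-1],[0.1,-1,0,0,0,0,-1],[0.1,-1,0,0,0,0,-1],[0.1,-1,0,0,0,0,-1],[0,-1,0,0,0,0,-1],[0,-0.8,0,0,0,0,-1],[0,0,0.5,0,0,0,-1],[0,0,0.5,0,0,0,-1]]}}

```text
clock: 9.0
ee_pos: [0.5758, 0.2156, 0.348]
ee_rot: [3.141, -0.0, -0.008]
force: [-0.2, -1.1, -1.7]
finger_gap: 0.0555
grasp_force: 43.9
```

{"name": "play_rows", "arguments": {"moves": [[0,0,0.6,0,0,0,-1],[0,0,0.6,0,0,0,-1],[0,0,0.6,0,0,0,-1],[0,0,0.6,0,0,0,-1],[0,0,0.6,0,0,0,-1],[0,0,0,0,0,0,-1],[0,0,0,0,0,0,-1],[0,0,0,0,0,0,-1]]}}

```text
clock: 9.8
ee_pos: [0.5761, 0.2158, 0.2896]
ee_rot: [-3.141, -0.002, -0.009]
force: [-0.5, -0.5, -2.1]
finger_gap: 0.0553
grasp_force: 43.9
```

```bash
python3 - <<'E'
from h import *
print(toolmove([.5745,.216,.078],-.009),get_obs()['force'])
E
```

```text
(array([-0.00169237, -0.00019155,  0.05691377]), array([-0.02325894, -0.10045187,  0.02653624])) [-0.4677002  -0.49369218 -2.14463207]
```

{"name": "play_rows", "arguments": {"moves": [[-0.08,0,0.4,0,0,0,-1],[0,0,0.4,0,0,0,-1],[0,0,0.4,0,0,0,-1],[0,0,0.4,0,0,0,-1],[0,0,0.3,0,0,0,-1],[0,0,0.3,0,0,0,-1],[0,0,0.2,0,0,0,-1],[0,0,0,0,0,0,-1]]}}

```text
clock: 10.6
ee_pos: [0.574, 0.2156, 0.2397]
ee_rot: [3.141, 0.001, -0.009]
force: [0.0, -0.5, -1.7]
finger_gap: 0.055
grasp_force: 43.9
```

{"name": "play_rows", "arguments": {"moves": [[0,0,0.1,0,0,0,-1],[0,0,0.1,0,0,0,-1],[0,0,0.1,0,0,0,-1],[0,0,0.1,0,0,0,-1],[0,0,0.1,0,0,0,-1],[0,0,0,0,0,0,-1],[0,0,0,0,0,0,-1],[0,0,0,0,0,0,-1]]}}

```text
clock: 11.4
ee_pos: [0.5743, 0.2157, 0.2313]
ee_rot: [-3.142, -0.001, -0.009]
force: [-1.2, -2.2, 4.0]
finger_gap: 0.0553
grasp_force: 44.3
```

{"name": "play_rows", "arguments": {"moves": [[0,0,0.1,0,0,0,-1],[0,0,0.1,0,0,0,-1],[0,0,0.1,0,0,0,-1],[0,0,0.05,0,0,0,-1],[0,0,0,0,0,0,-1],[0,0,0,0,0,0,-1],[0,0,0,0,0,0,-1],[0,0,0,0,0,0,-1]]}}

```text
clock: 12.2
ee_pos: [0.5742, 0.2157, 0.2266]
ee_rot: [-3.142, -0.001, -0.008]
force: [-5.9, -1.5, 14.4]
finger_gap: 0.0553
grasp_force: 45.8
```

{"name": "play_rows", "arguments": {"moves": [[-0.06,0,0,0,0,0,-1],[0,0,0.1,0,0,0,-1],[0,0,0,0,0,0,-1],[0,0,0,0,0,0,-1],[0,0,0.1,0,0,0,-1],[0,0,0,0,0,0,-1],[0,0,0,0,0,0,-1],[0,0,0,0,0,0,-1]]}}

```text
clock: 13.0
ee_pos: [0.5736, 0.2157, 0.2265]
ee_rot: [-3.141, -0.005, -0.009]
force: [-9.5, -4.1, 26.4]
finger_gap: 0.0553
grasp_force: 47.1
```

{"name": "play_rows", "arguments": {"moves": [[0,0,-0.1,0,0,0,-1],[0,0,-0.1,0,0,0,-1],[0,0,-0.1,0,0,0,-1],[0,0,-0.1,0,0,0,-1],[0,0,0,0,0,0,-1],[0,0,0,0,0,0,-1],[0,0,0,0,0,0,1],[0,0,0,0,0,0,1]]}}

```text
clock: 13.8
ee_pos: [0.573, 0.2157, 0.2269]
ee_rot: [3.142, 0.0, -0.009]
force: [-0.0, 0.6, 0.0]
finger_gap: 0.0817
grasp_force: 0.0
```

{"name": "play_rows", "arguments": {"moves": [[0,0,0,0,0,0,1],[0,0,0,0,0,0,1],[0,0,0,0,0,0,1],[0,0,0,0,0,0,1],[0,0,-0.3,0,0,0,1],[0,0,-0.7,0,0,0,1],[0,0,-0.7,0,0,0,1],[0,0,-0.7,0,0,0,1]]}}

```text
clock: 14.6
ee_pos: [0.5732, 0.2158, 0.278]
ee_rot: [-3.141, -0.002, -0.009]
force: [-0.0, 0.1, 0.7]
finger_gap: 0.0855
grasp_force: 0.0
```

{"name": "play_rows", "arguments": {"moves": [[0,0,-0.8,0,0,-1,1],[0,0,-0.8,0,0,-1,1],[0,0,-0.8,0,0,-1,1],[0,0,-0.8,0,0,-1,1],[0,0,-0.8,0,0,-1,1],[0,0,-0.8,0,0,-1,1],[0,0,0,0,0,-1,1],[0,0,0,0,0,-1,1]]}}

```text
clock: 15.4
ee_pos: [0.573, 0.2157, 0.3747]
ee_rot: [3.14, -0.004, 0.553]
force: [-0.2, -0.3, -0.5]
finger_gap: 0.0853
grasp_force: 0.0
```

```bash
python3 - <<'E'
from h import *
o=get_obs();print(o['joint_positions'],o['ee_pos'],o['ft_torque'],toolmove([.5745,.216,.116],o['ee_rot'][2]));shoot("w3");shoot("t3","top")
a=cv2.imread("pics/w3.png")[80:400,120:520];b=cv2.resize(cv2.imread("pics/t3.png")[220:300,157:257],None,fx=4,fy=4)
cv2.imwrite("pics/both.png",np.hstack([a,b]))
E
```

```text
[ 2.67489466e-01  2.31733379e-01  1.26508736e+00 -8.84801527e-05
  1.64048274e+00  1.28547947e+00] [0.57300759 0.21571005 0.37471421] [-0.0170668  -0.00666073  0.02136232] (array([0.00099684, 0.00040247, 0.10401977]), array([ 7.40212900e-02, -2.34393617e-01, -1.51408574e-04]))
```

View pics/both.png

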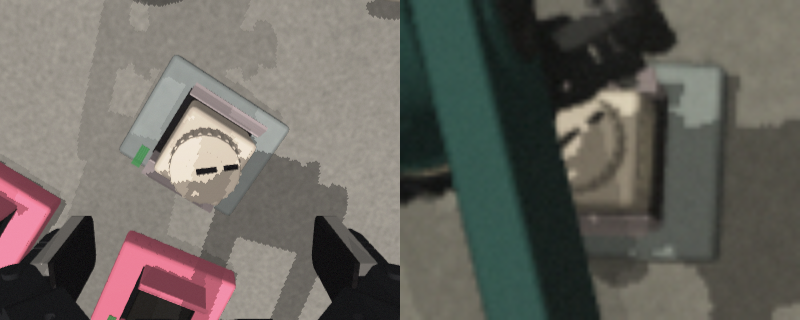

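The pot sits square between the cheeks of the grey stand, its cap top is centred near wrist pixel (325,247), and the bar and dash are in line. I'll turn back for rotation range, then take the cap.

```bash
python3 - <<'E'
from h import *
c=load("w3");print(ray("wrist",[[325,247]],.124,c))
E
```

```text
[[0.57701692 0.21663169]]
```

{"name": "play_rows", "arguments": {"moves": [[0,0,0,0,0,-1,1],[0,0,0,0,0,-1,1],[0,0,0,0,0,-1,1],[0,0,0,0,0,-1,1],[0,0,0,0,0,-1,1],[0,0,0,0,0,-1,1],[0,0,0,0,0,-1,1],[0,0,0,0,0,-1,1]]}}

```text
clock: 16.3
ee_pos: [0.5729, 0.2157, 0.3726]
ee_rot: [3.141, -0.001, 1.11]
force: [-1.6, 0.3, 0.5]
finger_gap: 0.0855
grasp_force: 0.0
```

{"name": "play_rows", "arguments": {"moves": [[0,0,0,0,0,-1,1],[0,0,0,0,0,-1,1],[0,0,0,0,0,-1,1],[0,0,0,0,0,-1,1],[0,0,0,0,0,-1,1],[0,0,0,0,0,-1,1],[0,0,0,0,0,-1,1],[0,0,0,0,0,-1,1]]}}

```text
clock: 17.1
ee_pos: [0.5729, 0.2157, 0.3725]
ee_rot: [3.141, -0.0, 1.668]
force: [-0.5, 0.1, -0.7]
finger_gap: 0.0852
grasp_force: 0.0
```

```bash
python3 - <<'E'
from h import *
o=get_obs();print(o['joint_positions'],o['ee_rot'],toolmove([.5745,.216,.116],o['ee_rot'][2]))
E
```

```text
[ 2.67450738e-01  2.33332943e-01  1.26747543e+00 -6.94815967e-05
  1.64001366e+00  1.70205069e-01] [ 3.14082143e+00 -6.22209987e-05  1.66803719e+00] (array([0.00017284, 0.001519  , 0.10183183]), array([ 4.41878995e-02, -3.56500045e-03, -1.37470762e-06]))
```

{"name": "play_rows", "arguments": {"moves": [[0,0.1,0.7,0,0,0,1],[0,0,0.7,0,0,0,1],[0,0,0.7,0,0,0,1],[0,0,0.7,0,0,0,1],[0,0,0.7,0,0,0,1],[0,0,0.7,0,0,0,1],[0,0,0.5,0,0,0,1],[0,0,0.4,0,0,0,1]]}}

```text
clock: 17.9
ee_pos: [0.5749, 0.2158, 0.2683]
ee_rot: [-3.14, 0.0, 1.667]
force: [-0.3, 0.8, 0.2]
finger_gap: 0.0856
grasp_force: 0.0
```

{"name": "play_rows", "arguments": {"moves": [[0,0,0,0,0,0,1],[0,0,0,0,0,0,0.2],[0,0,0,0,0,0,-0.2],[0,0,0,0,0,0,-1],[0,0,0,0,0,0,-1],[0,0,0,0,0,0,-1],[0,0,0,0,0,0,-1],[0,0,0,0,0,0,-1]], "grip_force": 40}}

```text
clock: 18.7
ee_pos: [0.5751, 0.2159, 0.2702]
ee_rot: [3.141, -0.0, 1.667]
force: [-0.6, 0.5, 2.9]
finger_gap: 0.0444
grasp_force: 42.5
```

```bash
cat > s.py <<'E'
from h import *
t=[]
o=get_obs();print(o['joint_positions'][5],o['ee_pos'],o['ee_rot'][2],o['force'],o['ft_torque'],o['joint_torque'][5],o['finger_gap'])
E
python3 s.py
```

```text
0.17078673690245924 [0.5751208  0.2159348  0.27015082] 1.6669237031943753 [-0.63505822  0.50418036  2.9028243 ] [0.00982635 0.0327245  0.00623848] -0.0009226541442330927 0.04441104165939542
```

{"name": "play_rows", "arguments": {"moves": [[0,0,0,0,0,0.6,-1],[0,0,0,0,0,0.6,-1],[0,0,0,0,0,0.6,-1],[0,0,0,0,0,0.6,-1],[0,0,0,0,0,0.6,-1],[0,0,0,0,0,0.6,-1],[0,0,0,0,0,0.6,-1],[0,0,0,0,0,0.6,-1]]}}

```text
clock: 19.5
ee_pos: [0.5753, 0.2161, 0.2702]
ee_rot: [3.14, -0.001, 1.33]
force: [0.1, 0.7, 1.6]
finger_gap: 0.0449
grasp_force: 42.7
```

```bash
python3 s.py
```

```text
0.507481827542247 [0.57531381 0.21609254 0.270169  ] 1.3302864307619102 [0.05580933 0.66480313 1.64557414] [ 0.07829126 -0.06878681  0.00499971] -0.3042934834957123 0.04488628228682121
```

{"name": "play_rows", "arguments": {"moves": [[0,0,0,0,0,0.4,-1],[0,0,0,0,0,0.4,-1],[0,0,0,0,0,0.4,-1],[0,0,0,0,0,0.4,-1],[0,0,0,0,0,0.4,-1],[0,0,0,0,0,0.4,-1],[0,0,0,0,0,0.4,-1],[0,0,0,0,0,0.4,-1]]}}

```text
clock: 20.3
ee_pos: [0.5752, 0.2159, 0.2699]
ee_rot: [3.141, -0.001, 1.106]
force: [2.8, 2.3, 2.5]
finger_gap: 0.045
grasp_force: 42.7
```

```bash
python3 s.py
```

```text
0.7315558697995326 [0.57523321 0.21586484 0.26988956] 1.1060526457624908 [2.78902639 2.30036324 2.51949768] [ 0.22825485 -0.55525799  0.04828687] -0.19047219771891832 0.04504708295432592
```

{"name": "play_rows", "arguments": {"moves": [[0,0,0,0,0,0.3,-1],[0,0,0,0,0,0.3,-1],[0,0,0,0,0,0.3,-1],[0,0,0,0,0,0.3,-1],[0,0,0,0,0,0.3,-1],[0,0,0,0,0,0.3,-1],[0,0,0,0,0,0.3,-1],[0,0,0,0,0,0.3,-1]]}}

```text
clock: 21.1
ee_pos: [0.575, 0.2158, 0.2697]
ee_rot: [3.141, 0.0, 0.939]
force: [2.8, 1.0, 3.1]
finger_gap: 0.0451
grasp_force: 42.8
```

```bash
python3 s.py
```

```text
0.8985518323992427 [0.57502099 0.21581918 0.26967715] 0.9390890790027331 [2.79705219 1.04109148 3.10257312] [ 0.11719472 -0.57658181  0.02673487] -0.1327670132741332 0.04507823849182618
```

{"name": "play_rows", "arguments": {"moves": [[0,0,0,0,0,0.3,-1],[0,0,0,0,0,0.3,-1],[0,0,0,0,0,0.3,-1],[0,0,0,0,0,0.3,-1],[0,0,0,0,0,0.3,-1],[0,0,0,0,0,0.3,-1],[0,0,0,0,0,0.3,-1],[0,0,0,0,0,0.3,-1]]}}

```text
clock: 21.9
ee_pos: [0.575, 0.2158, 0.2696]
ee_rot: [3.141, 0.0, 0.772]
force: [3.3, -0.1, 2.1]
finger_gap: 0.0448
grasp_force: 42.7
```

```bash
python3 s.py
```

```text
1.066060564989694 [0.57499416 0.21576231 0.26961897] 0.7716016413314364 [ 3.25696748 -0.07948331  2.07390661] [-0.18497619 -0.53835015  0.20833133] 0.02719145268201828 0.044842881961844494
```

{"name": "play_rows", "arguments": {"moves": [[0,0,0,0,0,0.4,-1],[0,0,0,0,0,0.4,-1],[0,0,0,0,0,0.4,-1],[0,0,0,0,0,0.4,-1],[0,0,0,0,0,0.4,-1],[0,0,0,0,0,0.4,-1],[0,0,0,0,0,0.4,-1],[0,0,0,0,0,0,-1]]}}

```text
clock: 22.7
ee_pos: [0.575, 0.2158, 0.2696]
ee_rot: [3.141, 0.0, 0.577]
force: [3.0, -2.4, 2.6]
finger_gap: 0.0449
grasp_force: 42.7
```

```bash
python3 s.py
```

```text
1.260923705063814 [0.57500983 0.21576161 0.26961497] 0.5766640523583288 [ 2.97911793 -2.38281836  2.62386048] [-0.41778492 -0.56870084  0.10743059] 0.17768782563507557 0.04486350671514522
```

{"name": "play_rows", "arguments": {"moves": [[0,0,0,0,0,0,1],[0,0,0,0,0,0,1],[0,0,0,0,0,0,1],[0,0,0,0,0,0,1],[0,0,0,0,0,0,1],[0,0,-0.4,0,0,0,1],[0,0,-1,0,0,0,1],[0,0,-1,0,0,0,1]]}}

```text
clock: 23.5
ee_pos: [0.5749, 0.2159, 0.3183]
ee_rot: [-3.141, 0.001, 0.578]
force: [1.0, -0.4, -0.1]
finger_gap: 0.0854
grasp_force: 0.0
```

{"name": "play_rows", "arguments": {"moves": [[0,0,-1,0,0,0,1],[0,0,-1,0,0,0,1],[0,0,-0.5,0,0,0,1],[0,0,0,0,0,0,1],[0,0,0,0,0,0,1],[0,0,0,0,0,0,1],[0,0,0,0,0,0,1],[0,0,0,0,0,0,1]]}}

```text
clock: 24.3
ee_pos: [0.5749, 0.2159, 0.3666]
ee_rot: [-3.141, 0.002, 0.578]
force: [0.2, -0.3, -1.1]
finger_gap: 0.0855
grasp_force: 0.0
```

```bash
python3 s.py; python3 - <<'E'
from h import *
c=shoot("w4");shoot("s4","side");u,v=proj("wrist",[[.575,.216,.1]],c)[0].astype(int);print(u,v)
a=cv2.resize(cv2.imread("pics/w4.png")[max(v-75,0):v+75,u-100:u+100],(800,600),interpolation=cv2.INTER_CUBIC);cv2.imwrite("pics/c4.png",a)
E
```

```text
1.2598339813903265 [0.57492429 0.21587564 0.36656982] 0.577881111266473 [ 0.23973533 -0.28330536 -1.13955309] [ 0.01227281 -0.01467337  0.00305435] -2.5631607769582843e-06 0.08552405004773887
323 243
```

View pics/c4.png

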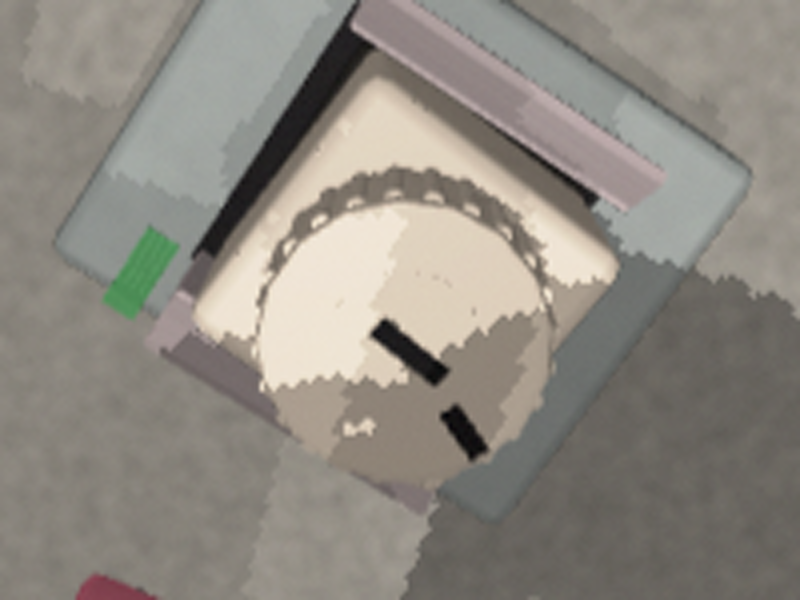

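The crop shows the pot standing between the cheeks. The bar on the core lies at about 37° and the dash on the shell at about 56°, so the clutch has slipped about 0.3 rad clockwise, which is a clear first slip. The gripper is open and clear of everything.

```bash
python3 -c "
from cell import *
print(job_done())"
```

```text
the job is handed in; nothing more can be done
None
```

The job is handed in: the pot was pressed in the grey stand to a hard stop (about 26 N), its cap was screwed clockwise to a first slip of about 0.3 rad, and it was left standing there with the gripper clear, at about 24 s.

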